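# Dry-fit stone casts in their base formers

## Robot

A 7-joint arm with a two-finger parallel gripper is mounted at the origin on the work surface. World frame = base frame: x ahead of the robot, y to its left, z up, the work surface at z = 0. Lengths are in mm, angles in rad, forces in N, time in s.
With the tool pointing down it reaches from about 400 to 875 mm from the base axis. Payload 4.4 kg.
Tool frame: the origin (TCP) lies midway between the tips of the shut fingers; the grasp point (between the pads) lies 19 mm behind it (ctrl.grip_point_offset is the distance from the TCP to the grasp point, in mm); z points along the fingers, y is the direction in which the jaws open and shut (so a half turn about z gives the same grasp; the last joint's range is limited). The gripper opens to 85 mm and grips with 20 to 120 N. Pads are 22 mm wide; open, the fingers measure 114 mm over their backs; the gripper's body (76 mm by 85 mm) begins 54 mm behind the grasp point. The pads swing forward as they close: fully open they stand 13 mm farther back than shut.
Start: joints at [1.045, 0.628, 0.038, 1.517, -0.027, 0.996, -0.02], TCP at [288.478, -582.493, 231.313] pointing down, gripper open.
Joint ranges: [-3.06, 3.06], [-0.37, 2.12], [-1.25, 1.32], [0.18, 2.47], [-1.1, 4.24], [0.23, 1.98], [-2.94, 2.94]. Speed limits (rad/s): [2.57, 2.57, 3.14, 3.14, 3.14, 3.14, 3.14].

## Interface

Orientations are given as [roll, pitch, yaw] about the fixed x, y, z axes, in that order (R = Rz(yaw) Ry(pitch) Rx(roll)).
In Python, from cell import ctrl, imaging, models gives the robot as it stands. The module is installed in compiled form; this text tells all that it offers.
- The arm moves only by the tool drive_tool, never from a script. Its argument "deltas" is text: rows parted by semicolons, each of 5 numbers parted by spaces: the shift along the tool's x, y, z in m, then the turn about the tool's z in degrees, then the finger opening in m, from 0 to 0.0854. A call has 1 to 12 rows; each row is the pose to reach, as a shift and turn from the pose commanded when the call began, along the tool's axes at that moment; what a row does not reach only later rows make up. A row lasts 1/8 s, in which the tool goes at most 62.5 mm and 10.7 degrees, less where a joint would pass 70% of its speed; a pose out of reach is approached as far as the arm can. A call with a gripper value outside its range is refused whole. The fingers move at their own pace and stop on an object; the grip force is fixed at half the most. Time passes only in rows, so rows that repeat a pose let the fingers close. It gives the time, the measured TCP pose, the force and the opening at its end, in the units of the state.
- ctrl.read_state(): the state, without advancing time (a new reading comes with each control period).
- imaging.get_image(name): name is "scene" or "top"; returns a dict with "color" (480x640x3 uint8, red, green, blue), "range_z" (480x640 float32, mm along the optical axis (not along the pixel's ray), 0 where there is no reading), "vfov" (degrees; the focal length in pixels is half the picture's height over the tangent of half this angle, whatever the lens; pixels are square), "cx", "cy" (the principal point, pixels), "extrinsics" (4x4, takes a point from camera to world coordinates). Camera axes: x right, y down, z forward; pixel columns grow to the right and rows downward; lengths in mm; the calibration is good to about 2 mm. A picture is of the moment at which its call begins.
- ctrl.finish_job(): hands the job in, once; it reports no verdict.
Trained networks look in a picture, given as the dict that the camera call returned (one of the last four; its "shot" number tells which), for a name from the list of things; names that differ only in an ending like _2 or _b are one class to them, and where a whole thing is asked for, a point or a joint stands for the part that bears it (a point fixed in the world has none). Each returns a list of dicts, best first, with "score" (0 to 1); they miss things now and then, are a little off and sometimes report something else, mostly with a low value. They report only what shows in the picture. A call takes as long as a camera call. They do not tell look-alikes from the thing itself.
- models.spot_in(picture, thing): "point" ([column, row] in pixels, amid what is visible of it).
- models.landmark_of(picture, thing): "point" ([column, row] in pixels: a listed point, or the origin of a listed thing).
The state is a dict: "clock": time; "qpos": joint angles; "qd": joint speeds; "tau": joint torques, N m; "eef_pos": TCP position; "tool_rot": TCP orientation; "force": force on the tool from outside, world axes, zero at the start; "torque": the same for the moment, N m; "width": finger opening in mm.
Only numpy, scipy, OpenCV 4.12 (cv2) and the standard library are available. Lean on these libraries where they do the work, as an engineer would, in place of code of your own. Each camera call takes 0.05 s, during which the arm holds its last target.

## Task

Four stone casts are to be dry-fitted before basing: full upper, full lower, one quadrant and the small front segment. Put each into the rubber base former moulded to its outline, teeth up, its front to the former's front, lying flat on the floor inside the rim; set each one down gently, since dropped stone chips. Leave the bur block and the mixing dish where they are.

Things in the scene. Friction and masses are not known exactly. Their poses are not given: they have to be found in the camera images.
- upper_cast: Full upper jaw cast, 14 teeth, palate filled in. Yellow stone; base block 25 mm high, sides upright, teeth on it to 39 mm. Origin: underside, 16 mm in front of the middle of the parallel gripping flats (that middle: x -16 mm, y 0). x to the front teeth, y left, z up. Base 62 mm wide over flats 30 mm long; x from -44 to +21 mm; front cut to a point, back corners cut off. 190 g.
- lower_cast: Full lower jaw cast, 14 teeth, hollow between them. Yellow stone; base block 25 mm high, sides upright, teeth on it to 39 mm. Origin: underside, 16 mm in front of the middle of the parallel gripping flats (that middle: x -16 mm, y 0). x to the front teeth, y left, z up. Base 62 mm wide over flats 28 mm long; x from -44 to +16 mm; front broadly rounded, back corners cut off. 180 g.
- quadrant_cast: Quadrant cast: half a jaw, one row of six teeth, one a stump. Yellow stone; base block 25 mm high, sides upright, teeth on it to 39 mm. Origin: underside, 16 mm in front of the middle of the parallel gripping flats (that middle: x -16 mm, y 0). x to the front teeth, y left, z up. Base long and narrow, 30 mm wide over flats 36 mm long; x from -40 to +19 mm; left front corner curved off. 90 g.
- anterior_cast: Front segment cast, the smallest, six front teeth. Yellow stone; base block 25 mm high, sides upright, teeth on it to 39 mm. Origin: underside, 16 mm in front of the middle of the parallel gripping flats (that middle: x -16 mm, y 0). x to the front teeth, y left, z up. Base 44 mm wide over flats 22 mm long; x from -29 to +6 mm; flat behind, rounded in front. 75 g.
- upper_former: Base former of the full upper cast: large, pointed front. Dark rubber, fixed, open on top: floor 3 mm, wall 4 mm thick, rim 11 mm above the table, inside 8 mm larger all round than the cast's base. Origin: underside, straight below the origin of a cast centred in it (cast 3 mm higher); x to the front, y left, z up. Outside 92 x 86 mm.
- lower_former: Base former of the full lower cast: large, rounded front. Dark rubber, fixed, open on top: floor 3 mm, wall 4 mm thick, rim 11 mm above the table, inside 8 mm larger all round than the cast's base. Origin: underside, straight below the origin of a cast centred in it (cast 3 mm higher); x to the front, y left, z up. Outside 84 x 86 mm.
- quadrant_former: Base former of the quadrant cast: long and narrow, left front corner curved off. Dark rubber, fixed, open on top: floor 3 mm, wall 4 mm thick, rim 11 mm above the table, inside 8 mm larger all round than the cast's base. Origin: underside, straight below the origin of a cast centred in it (cast 3 mm higher); x to the front, y left, z up. Outside 85 x 54 mm.
- anterior_former: Base former of the front segment cast: the smallest, flat behind, rounded in front. Dark rubber, fixed, open on top: floor 3 mm, wall 4 mm thick, rim 11 mm above the table, inside 8 mm larger all round than the cast's base. Origin: underside, straight below the origin of a cast centred in it (cast 3 mm higher); x to the front, y left, z up. Outside 59 x 68 mm.
- bur_block: Bystander: white plastic block 36 x 56 x 20 mm with fifteen small steel burs standing in it, 40 mm high in all, loose. Origin at the centre of its underside.
- mixing_dish: Bystander: small white ceramic bowl, 56 mm across, 30 mm high, loose. Origin at the centre of its underside.
There are look-alikes about, which are no part of the job. Leave any turquoise look-alike of the anterior_cast alone. Leave any green or red look-alike of the quadrant_cast alone.

How it is judged:
By the outcome, as a careful person would: the job done as asked, in the order asked, and still so for the second after the job is handed in, with the robot touching nothing.
It also fails if it takes over 106 s, if anything falls off the work surface, if the arm or the gripper's body presses on something with over 40 N, if the wrist force passes 120 N, or if a joint passes its speed limit or range.

## Working session

There is one attempt and no reset: what is moved stays moved. The work goes in short steps, Python scripts to look and compute and a tool call to move; the robot and the scene stay as the last step left them, time stands still between calls to the robot, and variables do not carry over. Pictures are saved under pics/ and viewed, and the job is handed in when it is done.

Besides the shell and the picture viewer there is one more tool, called after ">>>" as name(argument=value, ...) on one line, values as JSON. drive_tool: Moves the arm, as the interface text tells. Its arguments: {"type":"object","properties":{"deltas":{"type":"string"}},"required":["deltas"]}

```bash
mkdir -p pics; cat > h.py <<'E'
import numpy as np,cv2
from cell import ctrl,imaging,models
def f(p): return 240/np.tan(np.radians(p["vfov"])/2)
def cloud(p):
    d=p["range_z"].astype(float);v,u=np.mgrid[0:480,0:640];F=f(p)
    P=np.stack([(u-p["cx"])/F*d,(v-p["cy"])/F*d,d,np.ones_like(d)],-1)
    W=P@np.array(p["extrinsics"]).T
    W[d==0]=np.nan
    return W[...,:3]
def save(n,im): cv2.imwrite("pics/"+n+".png",cv2.cvtColor(im,cv2.COLOR_RGB2BGR))
E
python3 - <<'E'
from h import *
s=ctrl.read_state();print({k:np.round(v,3) for k,v in s.items()})
for n in("top","scene"):
    p=imaging.get_image(n);save(n+"0",p["color"]);print(n,p["vfov"],p["cx"],p["cy"],np.round(p["extrinsics"],3).tolist())
    W=cloud(p)
    for t in["upper_cast","lower_cast","quadrant_cast","anterior_cast","upper_former","lower_former","quadrant_former","anterior_former","bur_block","mixing_dish"]:
        print(t,[(np.round(r["point"]).tolist(),round(r["score"],2)) for r in models.spot_in(p,t)][:4],[(np.round(r["point"]).tolist(),round(r["score"],2)) for r in models.landmark_of(p,t)][:4])
E
```

```text
{'clock': np.float64(0.0), 'qpos': array([ 1.045,  0.629,  0.038,  1.518, -0.027,  0.996, -0.02 ]), 'qd': array([ 0.001, -0.001, -0.   ,  0.002,  0.   ,  0.   , -0.001]), 'tau': array([ 0.0000e+00, -5.6340e+01,  1.2260e+00, -1.9344e+01,  1.1000e-02,
        1.1000e-02,  0.0000e+00]), 'eef_pos': array([ 288.181, -581.937,  230.378]), 'tool_rot': array([-3.14,  0.  ,  0.46]), 'force': array([-0.082, -0.309,  0.124]), 'torque': array([ 0.026, -0.008,  0.009]), 'width': np.float64(85.208)}
top 43.817138318573235 311.2851006471773 243.63005294579557 [[-0.011, -0.995, 0.096, 407.894], [-1.0, 0.014, 0.025, -12.97], [-0.026, -0.096, -0.995, 1117.221], [0.0, 0.0, 0.0, 1.0]]
upper_cast [([129.0, 234.0], 0.82)] [([133.0, 228.0], 0.77)]
lower_cast [([398.0, 276.0], 0.79)] [([397.0, 267.0], 0.6)]
quadrant_cast [([326.0, 268.0], 0.94), ([354.0, 334.0], 0.87), ([282.0, 336.0], 0.78)] [([278.0, 338.0], 0.85), ([324.0, 256.0], 0.83), ([360.0, 332.0], 0.79)]
anterior_cast [([211.0, 338.0], 0.88), ([164.0, 310.0], 0.68)] [([163.0, 304.0], 0.78)]
upper_former [([508.0, 241.0], 0.63), ([130.0, 236.0], 0.
[... 935 characters left out ...]
, 203.0], 0.97), ([294.0, 193.0], 0.92), ([312.0, 248.0], 0.67), ([185.0, 198.0], 0.48)]
anterior_cast [([430.0, 208.0], 0.97), ([476.0, 230.0], 0.83)] [([429.0, 208.0], 0.79), ([472.0, 240.0], 0.72), ([313.0, 248.0], 0.29)]
upper_former [([132.0, 230.0], 0.95)] [([133.0, 237.0], 0.87)]
lower_former [([396.0, 249.0], 0.83)] [([396.0, 256.0], 0.75), ([314.0, 251.0], 0.16)]
quadrant_former [([302.0, 317.0], 0.86)] [([301.0, 325.0], 0.76)]
anterior_former [([188.0, 191.0], 0.8)] [([184.0, 199.0], 0.86)]
bur_block [([413.0, 330.0], 0.76), ([189.0, 280.0], 0.5)] []
mixing_dish [([189.0, 282.0], 0.95), ([304.0, 318.0], 0.39)] [([192.0, 286.0], 0.59), ([244.0, 228.0], 0.35), ([472.0, 239.0], 0.22)]
```

View pics/top0.png

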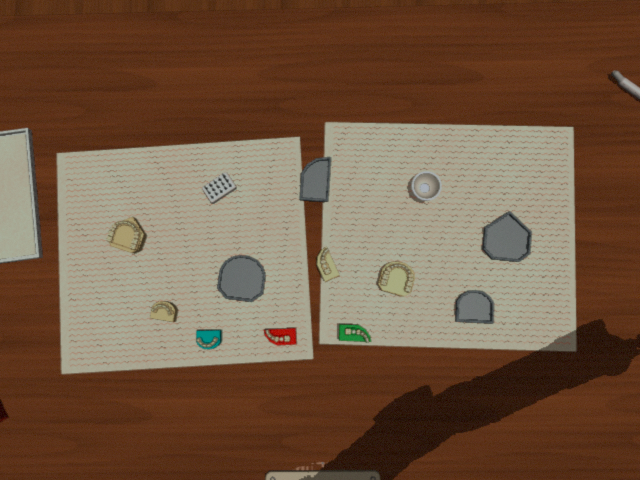

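View pics/scene0.png

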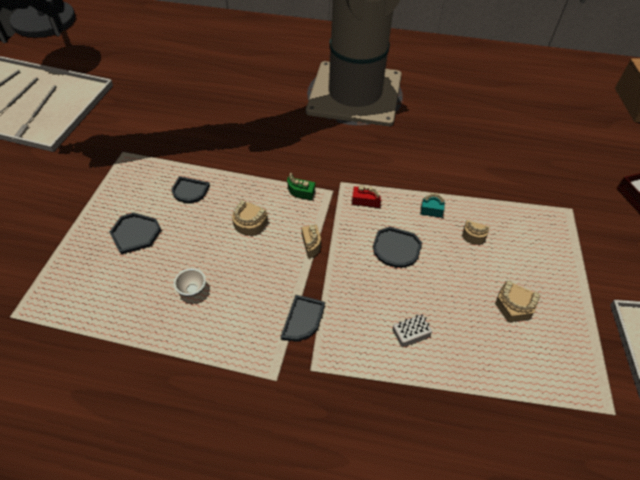

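```bash
cat > m.py <<'E'
from h import *
import pickle
C={}
for n in("top","scene"):
    p=imaging.get_image(n);C[n]=(p["color"],cloud(p))
pickle.dump(C,open("c0.pkl","wb"))
E
python3 m.py; python3 - <<'E'
import pickle,numpy as np,cv2
C=pickle.load(open("c0.pkl","rb"))
for n in C:
    c,W=C[n]
    print(n,[np.round(W[r,q]).tolist() for r,q in ([(235,127),(277,396),(264,328),(311,163),(237,507),(278,242),(180,316),(307,474),(188,221),(183,426)] if n=="top" else [(305,514),(219,250),(242,311),(230,476),(230,132),(249,396),(317,302),(191,188),(330,413),(282,189)])])
    # table noise
    m=np.isfinite(W[...,2])&(abs(W[...,2])<15)&(W[...,0]>350)&(W[...,0]<800)&(abs(W[...,1])<400)
    A=np.c_[W[m][:,:2],np.ones(m.sum())]; 
    z=W[m][:,2]; g=abs(z-np.median(z))<3
    print(np.linalg.lstsq(A[g],z[g],rcond=None)[0],np.median(z),np.std(z[g]))
# ortho colour maps 1mm/px per camera, z map
for n in C:
    c,W=C[n]
    x=W[...,0];y=W[...,1]
E
```

```text
top [[534.0, 355.0, 28.0], [450.0, -140.0, 25.0], [475.0, -16.0, 32.0], [393.0, 286.0, 28.0], [523.0, -349.0, 6.0], [453.0, 145.0, 4.0], [637.0, 4.0, 2.0], [394.0, -284.0, 3.0], [621.0, 182.0, 22.0], [626.0, -202.0, 10.0]]
[-2.33052624e-04 -4.67048121e-04  6.64845923e-01] 0.5694516774747171 1.5182949960369911
scene [[555.0, 348.0, 37.0], [465.0, -132.0, 36.0], [494.0, -9.0, 35.0], [402.0, 286.0, 33.0], [513.0, -355.0, 4.0], [451.0, 146.0, -1.0], [630.0, 3.0, 2.0], [391.0, -287.0, 1.0], [628.0, 189.0, 22.0], [606.0, -207.0, 8.0]]
[-1.31737188e-03 -4.62991148e-04  1.04243485e+00] 0.2750427543112437 1.2930899425009024
```

```bash
cat > fit.py <<'E'
import pickle,numpy as np,cv2,sys
from scipy.optimize import minimize
def arc(cx,cy,rx,ry,a0,a1,n=24):
    t=np.radians(np.linspace(a0,a1,n));return [(cx+rx*np.cos(k),cy+ry*np.sin(k)) for k in t]
T={}
T["upper"]=np.array([(21,0),(-1,31),(-31,31),(-44,18),(-44,-18),(-31,-31),(-1,-31)],float)
T["lower"]=np.array(arc(-2,0,18,31,-90,90)+[(-30,31),(-44,18),(-44,-18),(-30,-31)],float)
T["quadrant"]=np.array([(19,-15)]+arc(-4,-15,23,30,0,90)+[(-40,15),(-40,-15)],float)
T["anterior"]=np.array(arc(-7,0,13,22,-90,90)+[(-29,22),(-29,-22)],float)
S=2 #px per mm
def raster(poly,size,off=0):
    im=np.zeros((size,size),np.uint8)
    cv2.fillPoly(im,[np.round((poly*S+size/2)*16).astype(np.int32)],255,shift=4)
    if off: im=cv2.dilate(im,cv2.getStructuringElement(cv2.MORPH_ELLIPSE,(2*off*S+1,)*2))
    return im
def foot(W,mask,c,size):
    im=np.zeros((size,size),np.uint8)
    P=(W[...,:2]-c)*S+size/2
    # draw each pixel quad
    ok=mask&np.isfinite(W[...,2])
    for r,q in zip(*np.nonzero(ok)):
        cv2.circle(im,tuple(int(round(v)) for v in P[r,q]),2,255,-1)
    k=cv2.getStructuringElement(cv2.MORPH_ELLIPSE,(9,9))
    im=cv2.morphologyEx(im,cv2.MORPH_CLOSE,k)
    cs,_=cv2.findContours(im,cv2.RETR_EXTERNAL,cv2.CHAIN_APPROX_NONE)
    out=np.zeros_like(im)
    if cs: cv2.drawContours(out,[max(cs,key=cv2.contourArea)],-1,255,-1)
    return cv2.erode(out,np.ones((3,3),np.uint8))
def fit(name,im,c,off):
    size=im.shape[0];base=raster(T[name],size,off)
    tgt=cv2.GaussianBlur(im,(0,0),2).astype(float);bb=cv2.GaussianBlur(base,(0,0),2)
    m=cv2.moments(im,True);mc=np.array([m["m10"],m["m01"]])/m["m00"]
    b=cv2.moments(base,True);bc=np.array([b["m10"],b["m01"]])/b["m00"]
    def M(p):
        a=p[2]*0.05;R=np.array([[np.cos(a),-np.sin(a)],[np.sin(a),np.cos(a)]])
        return np.c_[R,np.array(p[:2])-R@np.array([size/2,size/2])]
    def cost(p):
        w=cv2.warpAffine(bb,M(p),(size,size)).astype(float);return abs(w-tgt).sum()/tgt.sum()
    best=[]
    for a in np.radians(np.arange(-180,180,15)):
        R=np.array([[np.cos(a),-np.sin(a)],[np.sin(a),np.cos(a)]])
        o=mc-R@(bc-size/2)
        r=minimize(cost,[o[0],o[1],a/0.05],method="Nelder-Mead",options=dict(initial_simplex=np.array([[o[0],o[1],a/.05],[o[0]+4,o[1],a/.05],[o[0],o[1]+4,a/.05],[o[0],o[1],a/.05+3]])))
        best.append((r.fun,r.x))
    best.sort(key=lambda t:t[0]);out=[]
    for fn,x in best:
        yaw=(np.degrees(x[2]*.05)+180)%360-180
        if all(abs((yaw-o[1]+180)%360-180)>20 for o in out): out.append((fn,yaw,(x[:2]-size/2)/S+c,x))
        if len(out)==2:break
    return out,M,base
def masks(c,W):
    hsv=cv2.cvtColor(c,cv2.COLOR_RGB2HSV).astype(int);h,s,v=hsv[...,0],hsv[...,1],hsv[...,2]
    z=W[...,2]
    return z>7, (s<90)&(v<130)&(z<16)&(z>-4)
if __name__=="__main__":
    C=pickle.load(open(sys.argv[1],"rb"))
    G={"upper":[(540,352),(518,-350)],"lower":[(452,-140),(453,145)],"quadrant":[(477,-14),(635,4)],"anterior":[(394,286),(392,-285)]}
    vis=[]
    for nm,(a,b) in G.items():
        for kind,c in(("cast",a),("former",b)):
            c=np.array(c,float)
            ims={n:None for n in C}
            for n,(col,W) in C.items():
                mc,mf=masks(col,W);near=np.hypot(W[...,0]-c[0],W[...,1]-c[1])<(50 if kind=="cast" else 62)
                ims[n]=foot(W,(mc if kind=="cast" else mf)&near,c,300)
            ims["both"]=ims["top"]|ims["scene"]
            for n in ims:
                o,M,base=fit(nm,ims[n],c,0 if kind=="cast" else 12)
                print(nm,kind,n,[(round(t[0],3),round(t[1],1),np.round(t[2],1).tolist()) for t in o])
                w=cv2.warpAffine(base,M(o[0][3]),(300,300))
                cs,_=cv2.findContours(w,cv2.RETR_EXTERNAL,cv2.CHAIN_APPROX_NONE)
                v=cv2.cvtColor(ims[n],cv2.COLOR_GRAY2BGR)//2;cv2.drawContours(v,cs,-1,(0,255,255),2)
                vis.append(cv2.resize(v[::-1,::-1],(130,130)))   # up=... flipped
    rows=[np.hstack(vis[i*6:i*6+6]) for i in range(4)]
    cv2.imwrite(sys.argv[2],np.vstack(rows))
E
time python3 fit.py c0.pkl pics/fit0.png
```

```text
upper cast top [(np.float64(0.089), np.float64(-18.4), [548.7, 353.1]), (np.float64(0.117), np.float64(110.3), [527.7, 371.6])]
upper cast scene [(np.float64(0.067), np.float64(-18.3), [548.6, 353.5]), (np.float64(0.107), np.float64(-141.3), [522.3, 348.4])]
upper cast both [(np.float64(0.042), np.float64(-18.5), [548.5, 353.5]), (np.float64(0.095), np.float64(121.3), [526.0, 371.1])]
upper former top [(np.float64(0.048), np.float64(-4.9), [534.5, -348.5]), (np.float64(0.087), np.float64(128.7), [509.5, -334.9])]
upper former scene [(np.float64(0.042), np.float64(-6.1), [533.2, -348.6]), (np.float64(0.083), np.float64(-145.3), [506.2, -355.5])]
upper former both [(np.float64(0.047), np.float64(-5.2), [533.9, -348.3]), (np.float64(0.087), np.float64(132.2), [508.7, -335.5])]
lower cast top [(np.float64(0.067), np.float64(-20.1), [461.7, -146.1]), (np.float64(0.071), np.float64(162.9), [434.2, -136.7])]
lower cast scene [(np.float64(0.397), np.float64(-108.2), [443.6, -153.6]), (np.float64(0.402), np.float64(-15.5), [462.7, -143.5])]
lower cast both [(np.float64(0.059), np.float64(-19.
[... 1387 characters left out ...]
st scene [(np.float64(0.178), np.float64(-8.7), [405.3, 285.6]), (np.float64(0.272), np.float64(165.5), [381.8, 290.1])]
anterior cast both [(np.float64(0.052), np.float64(-9.0), [405.4, 285.7]), (np.float64(0.179), np.float64(171.6), [381.3, 289.3])]
anterior former top [(np.float64(0.045), np.float64(-3.6), [406.9, -283.5]), (np.float64(0.153), np.float64(-176.5), [380.9, -283.4])]
anterior former scene [(np.float64(0.039), np.float64(-3.6), [406.3, -283.7]), (np.float64(0.145), np.float64(173.5), [379.8, -281.5])]
anterior former both [(np.float64(0.048), np.float64(-3.3), [406.5, -283.6]), (np.float64(0.154), np.float64(172.1), [380.5, -281.0])]
real	1m32.846s
user	1m33.210s
sys	0m0.216s
```

```bash
python3 - <<'E'
import pickle,cv2,numpy as np
c=pickle.load(open("c0.pkl","rb"))["top"][0]
L=[(127,235),(396,277),(328,264),(163,311),(507,237),(242,278),(316,180),(474,307)]
t=[cv2.resize(c[y-32:y+32,x-32:x+32],(200,200),interpolation=cv2.INTER_CUBIC) for x,y in L]
cv2.imwrite("pics/crop0.png",cv2.cvtColor(np.vstack([np.hstack(t[:4]),np.hstack(t[4:])]),cv2.COLOR_RGB2BGR))
E
```

```text
(no output)
```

View pics/fit0.png

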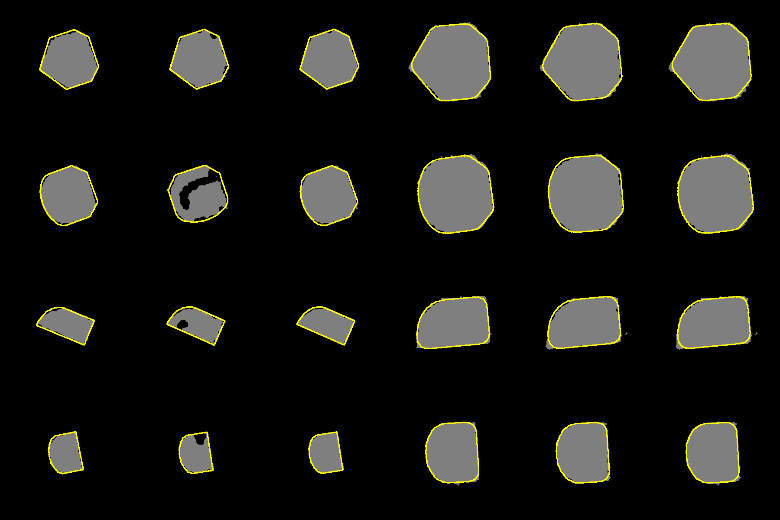

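View pics/crop0.png

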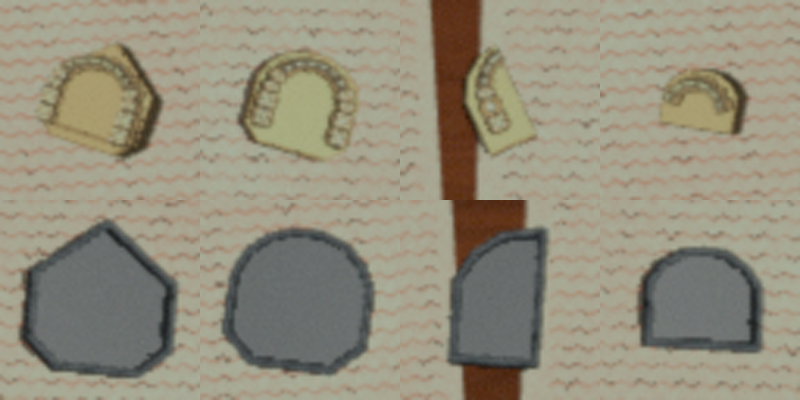

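```bash
cat > go.py <<'E'
import sys
from h import *
def go(x,y,z,yaw):
    s=ctrl.read_state();p=np.array(s["eef_pos"]);r=s["tool_rot"]
    from scipy.spatial.transform import Rotation as Ro
    R=Ro.from_euler("xyz",r).as_matrix()
    d=R.T@(np.array([x,y,z])-p)
    cy=np.degrees(np.arctan2(R[1,0],R[0,0]))
    print("t",round(float(s["clock"]),2),"pos",np.round(p,1),"yaw",round(cy,2),"rp",np.round(np.degrees(r[:2]),2),"F",np.round(s["force"],1),"w",round(float(s["width"]),1),"q",np.round(s["qpos"],2))
    print("delta mm",np.round(d,1),"turn",round((-(yaw-cy)+180)%360-180,2))
if __name__=="__main__": go(*map(float,sys.argv[1:5]))
E
python3 go.py 500 -100 200 146.4
```

```text
t 2.2 pos [ 288.5 -582.5  231.3] yaw 26.34 rp [-180.   -0.] F [ 0.1 -0.9 -1. ] w 85.2 q [ 1.05  0.63  0.04  1.52 -0.03  1.   -0.02]
delta mm [ 403.7 -338.5   31.3] turn -120.06
```

>>> drive_tool(deltas="0.02 -0.017 0.001 -5 0.085; 0.06 -0.05 0.004 -15 0.085; 0.1 -0.085 0.007 -25 0.085; 0.14 -0.12 0.01 -35 0.085; 0.18 -0.15 0.013 -45 0.085; 0.22 -0.185 0.016 -55 0.085; 0.26 -0.22 0.019 -65 0.085; 0.3 -0.25 0.022 -75 0.085; 0.34 -0.285 0.025 -85 0.085; 0.37 -0.31 0.028 -95 0.085; 0.39 -0.33 0.03 -103 0.085; 0.4 -0.337 0.03 -107 0.085")

```text
clock: 3.7
eef_pos: [497.9, -101.4, 201.4]
tool_rot: [3.141, -0.0, 2.332]
force: [-0.2, -0.7, 0.3]
width: 84.9
```

```bash
python3 go.py 533.4 358.4 100 161.6
```

```text
t 3.7 pos [ 497.9 -101.4  201.4] yaw 133.62 rp [ 1.7997e+02 -1.0000e-02] F [-0.2 -0.7  0.3] w 84.9 q [ 0.49  0.5  -0.49  1.93  0.33  0.78  0.57]
delta mm [308.3 342.8 101.6] turn -27.98
```

>>> drive_tool(deltas="0.012 0.014 0.001 -1 0.083; 0.045 0.05 0.006 -4 0.083; 0.085 0.094 0.015 -8 0.083; 0.125 0.139 0.025 -12 0.083; 0.165 0.183 0.035 -16 0.083; 0.205 0.228 0.05 -20 0.083; 0.24 0.267 0.065 -24 0.083; 0.27 0.3 0.08 -26 0.083; 0.29 0.322 0.09 -27.5 0.083; 0.302 0.336 0.098 -28 0.083; 0.308 0.343 0.101 -28 0.083; 0.308 0.343 0.101 -28 0.083")

```text
clock: 5.2
eef_pos: [535.7, 355.8, 100.3]
tool_rot: [-3.141, 0.0, 2.815]
force: [0.2, -0.6, 0.2]
width: 83.0
```

```bash
python3 go.py 533.4 358.4 6.5 161.6
```

```text
t 5.2 pos [535.7 355.8 100.3] yaw 161.28 rp [-1.7996e+02  1.0000e-02] F [ 0.2 -0.6  0.2] w 83.0 q [-0.34  0.82 -0.51  1.64  0.51  0.82  0.18]
delta mm [ 3.   1.8 93.8] turn -0.32
```

>>> drive_tool(deltas="0.002 0.001 0.012 -0.3 0.083; 0.003 0.002 0.035 -0.3 0.083; 0.003 0.002 0.055 -0.3 0.083; 0.003 0.002 0.072 -0.3 0.083; 0.003 0.002 0.084 -0.3 0.083; 0.003 0.002 0.091 -0.3 0.083; 0.003 0.002 0.094 -0.3 0.083; 0.003 0.002 0.094 -0.3 0.083; 0.003 0.002 0.094 -0.3 0.083")

```text
clock: 6.32
eef_pos: [533.6, 359.6, 6.9]
tool_rot: [3.141, 0.001, 2.821]
force: [-0.5, 0.2, 1.2]
width: 83.1
```

```bash
python3 go.py 533.4 358.4 6.5 161.6; python3 - <<'E'
from h import *
p=imaging.get_image("scene");save("g1",cv2.resize(p["color"][220:400,400:640],None,fx=3,fy=3))
E
```

```text
t 6.33 pos [533.6 359.6   6.9] yaw 161.64 rp [1.7995e+02 3.0000e-02] F [-0.5  0.2  1.2] w 83.1 q [-0.38  0.94 -0.44  1.67  0.59  0.66  0.11]
delta mm [-0.2 -1.2  0.4] turn 0.04
```

View pics/g1.png

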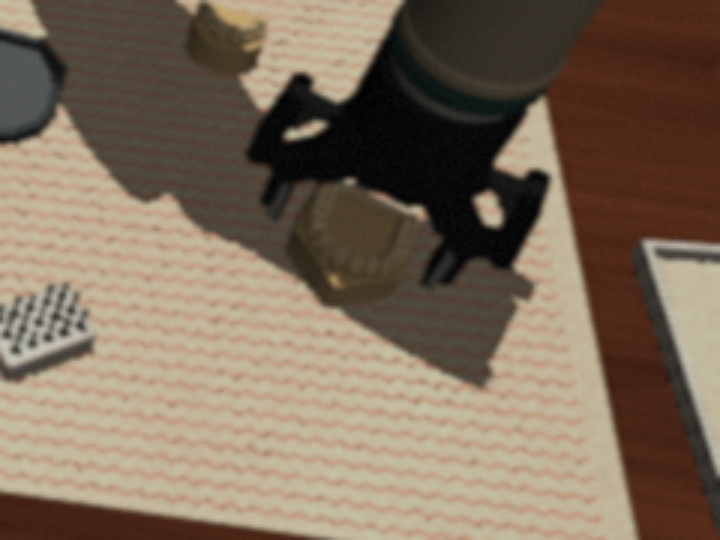

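The cast (crop 350,235) lies centred between the two open pads (275,190 and 440,265). Closing.

>>> drive_tool(deltas="0 -0.001 0 0 0.075; 0 -0.001 0 0 0.07; 0 -0.001 0 0 0.065; 0 -0.001 0 0 0.06; 0 -0.001 0 0 0.055; 0 -0.001 0 0 0.05; 0 -0.001 0 0 0.05; 0 -0.001 -0.005 0 0.05; 0 -0.001 -0.015 0 0.05; 0 -0.001 -0.03 0 0.05; 0 -0.001 -0.04 0 0.05; 0 -0.001 -0.04 0 0.05")

```text
clock: 7.88
eef_pos: [533.6, 358.9, 47.7]
tool_rot: [3.14, 0.001, 2.821]
force: [0.1, 0.4, -1.9]
width: 60.5
```

```bash
python3 go.py 500 0 120 168; python3 - <<'E'
from h import *
p=imaging.get_image("scene");save("g2",cv2.resize(p["color"][180:360,400:640],None,fx=3,fy=3))
E
```

```text
t 7.88 pos [533.6 358.9  47.7] yaw 161.63 rp [1.7989e+02 8.0000e-02] F [ 0.1  0.4 -1.9] w 60.5 q [-0.36  0.89 -0.47  1.66  0.56  0.72  0.14]
delta mm [ -81.3 -351.1  -72.9] turn -6.37
```

View pics/g2.png

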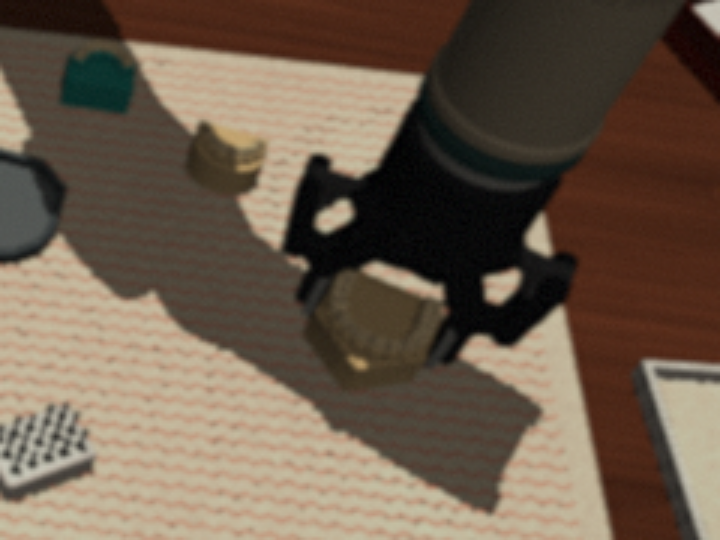

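The cast hangs level between the pads (crop 380,330). Carrying it across.

>>> drive_tool(deltas="-0.003 -0.01 -0.015 0 0.05; -0.009 -0.04 -0.04 -0.5 0.05; -0.018 -0.08 -0.06 -1 0.05; -0.028 -0.12 -0.07 -2 0.05; -0.037 -0.16 -0.073 -3 0.05; -0.046 -0.2 -0.073 -4 0.05; -0.055 -0.24 -0.073 -5 0.05; -0.065 -0.28 -0.073 -6 0.05; -0.074 -0.32 -0.073 -6 0.05; -0.083 -0.36 -0.073 -6 0.05; -0.091 -0.39 -0.073 -6 0.05; -0.1 -0.42 -0.073 -6 0.05")

```text
clock: 9.43
eef_pos: [494.9, -73.8, 119.9]
tool_rot: [-3.141, 0.0, 2.925]
force: [-0.0, -0.2, -1.4]
width: 60.4
```

```bash
python3 go.py 518 -347 80 174.5
```

```text
t 9.43 pos [494.9 -73.8 119.9] yaw 167.59 rp [-1.7995e+02  1.0000e-02] F [-0.  -0.2 -1.4] w 60.4 q [ 0.49  0.65 -0.6   2.02  0.6   0.65  0.85]
delta mm [ -81.3 -261.8   40.1] turn -6.91
```

>>> drive_tool(deltas="-0.009 -0.03 0 -0.5 0.05; -0.02 -0.065 0 -1.5 0.05; -0.031 -0.1 0 -2.5 0.05; -0.042 -0.135 0 -3.5 0.05; -0.053 -0.17 0.004 -4.5 0.05; -0.063 -0.203 0.012 -5.5 0.05; -0.071 -0.23 0.022 -6.5 0.05; -0.077 -0.248 0.03 -6.9 0.05; -0.08 -0.258 0.036 -6.9 0.05; -0.081 -0.262 0.04 -6.9 0.05; -0.081 -0.262 0.04 -6.9 0.05; -0.081 -0.262 0.04 -6.9 0.05")

```text
clock: 10.92
eef_pos: [519.1, -343.9, 79.7]
tool_rot: [3.141, 0.0, 3.048]
force: [-0.2, 0.5, -1.3]
width: 60.2
```

```bash
python3 go.py 518 -347 11 174.5
```

```text
t 10.93 pos [ 519.1 -343.9   79.7] yaw 174.64 rp [1.7997e+02 2.0000e-02] F [-0.2  0.5 -1.3] w 60.2 q [ 0.91  0.86 -0.63  1.71  0.67  0.81  1.44]
delta mm [ 0.8 -3.3 68.7] turn 0.14
```

>>> drive_tool(deltas="0.001 -0.003 0.01 0 0.05; 0.001 -0.003 0.025 0 0.05; 0.001 -0.003 0.04 0 0.05; 0.001 -0.003 0.052 0 0.05; 0.001 -0.003 0.06 0 0.05; 0.001 -0.003 0.065 0 0.05; 0.001 -0.003 0.065 0 0.05; 0.001 -0.003 0.065 0 0.05")

```text
clock: 11.92
eef_pos: [517.7, -348.1, 14.8]
tool_rot: [-3.141, 0.001, 3.046]
force: [0.7, 0.5, -2.2]
width: 60.3
```

```bash
python3 go.py 518 -347 10.5 174.5; python3 - <<'E'
from h import *
p=imaging.get_image("scene");save("g3",cv2.resize(p["color"][150:330,40:280],None,fx=3,fy=3))
E
```

```text
t 11.93 pos [ 517.7 -348.1   14.8] yaw 174.54 rp [-1.7998e+02  5.0000e-02] F [ 0.7  0.5 -2.2] w 60.3 q [ 0.88  0.94 -0.57  1.72  0.74  0.7   1.39]
delta mm [-0.2  1.1  4.3] turn 0.04
```

View pics/g3.png

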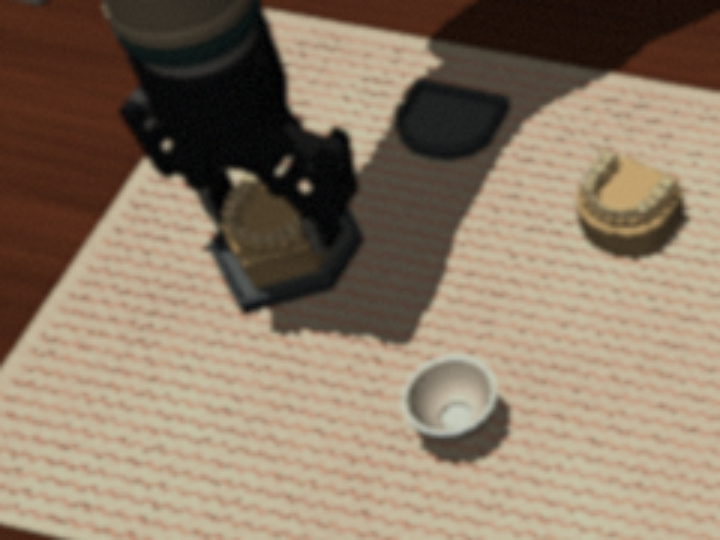

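The cast (crop 265,225) is just over the floor, inside the former's outline. Lowering in small steps.

>>> drive_tool(deltas="0 0.001 0.001 0 0.05; 0 0.001 0.002 0 0.05; 0 0.001 0.0025 0 0.05; 0 0.001 0.003 0 0.05; 0 0.001 0.0035 0 0.05; 0 0.001 0.0035 0 0.05")

```text
clock: 12.72
eef_pos: [517.4, -346.9, 10.8]
tool_rot: [3.142, 0.0, 3.046]
force: [0.1, -1.2, -1.9]
width: 60.4
```

>>> drive_tool(deltas="0 0 0.0003 0 0.05; 0 0 0.0006 0 0.05; 0 0 0.001 0 0.05; 0 0 0.001 0 0.05")

```text
clock: 13.22
eef_pos: [517.5, -346.9, 10.1]
tool_rot: [-3.141, 0.0, 3.046]
force: [-1.3, 0.2, 2.8]
width: 60.1
```

>>> drive_tool(deltas="0 0 0.0003 0 0.05; 0 0 0.0005 0 0.05; 0 0 0.0005 0 0.05")

```text
clock: 13.6
eef_pos: [517.5, -347.0, 10.1]
tool_rot: [-3.141, 0.0, 3.046]
force: [-2.4, 0.6, 6.1]
width: 60.4
```

>>> drive_tool(deltas="0 0 0 0 0.062; 0 0 0 0 0.066; 0 0 0 0 0.072; 0 0 0 0 0.08; 0 0 0 0 0.084; 0 0 -0.01 0 0.084; 0 0 -0.03 0 0.084; 0 0 -0.055 0 0.084; 0 0 -0.08 0 0.084; 0 0 -0.1 0 0.084; 0 0 -0.105 0 0.084")

```text
clock: 14.98
eef_pos: [518.4, -347.4, 116.5]
tool_rot: [-3.14, 0.003, 3.046]
force: [0.5, 0.6, -0.6]
width: 83.8
```

```bash
python3 - <<'E'
from h import *
p=imaging.get_image("scene");save("g4",cv2.resize(p["color"][150:330,40:280],None,fx=3,fy=3))
E
# lower grasp point
python3 - <<'E'
import numpy as np
for n,x,y,a in [("lower c",461.8,-146,-19.8),("lower f",466.5,144,-6.5),("quad c",485.4,-7.4,23.3),("quad f",647.9,5.5,-5.3),("ant c",405.4,285.5,-10),("ant f",406.6,-283.6,-3.5)]:
    t=np.radians(a);print(n,round(x-16*np.cos(t),1),round(y-16*np.sin(t),1),a,a+180)
E
python3 go.py 446.7 -140.6 110 160.2
```

```text
lower c 446.7 -140.6 -19.8 160.2
lower f 450.6 145.8 -6.5 173.5
quad c 470.7 -13.7 23.3 203.3
quad f 632.0 7.0 -5.3 174.7
ant c 389.6 288.3 -10 170
ant f 390.6 -282.6 -3.5 176.5
t 15.03 pos [ 518.  -347.3  116. ] yaw 174.53 rp [-1.7993e+02  1.1000e-01] F [-1.8  0.1 -0.9] w 83.8 q [ 0.94  0.81 -0.67  1.69  0.63  0.87  1.47]
delta mm [ 90.7 199.    5.6] turn 14.33
```

View pics/g4.png

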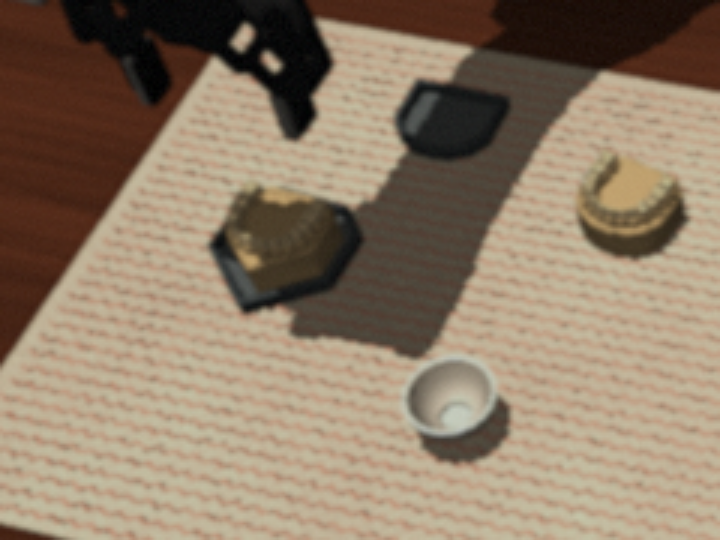

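The upper cast sits inside its former, level. Next, the lower cast.

>>> drive_tool(deltas="0.006 0.012 0 1 0.083; 0.018 0.04 0.001 3 0.083; 0.036 0.08 0.002 6 0.083; 0.055 0.12 0.003 9 0.083; 0.071 0.155 0.004 12 0.083; 0.082 0.18 0.005 13.5 0.083; 0.088 0.193 0.01 14.3 0.083; 0.0905 0.199 0.02 14.3 0.083; 0.0905 0.199 0.03 14.3 0.083; 0.0905 0.199 0.035 14.3 0.083; 0.0905 0.199 0.035 14.3 0.083")

```text
clock: 16.4
eef_pos: [446.0, -140.7, 78.7]
tool_rot: [-3.141, -0.001, 2.796]
force: [0.2, -0.2, 1.0]
width: 83.1
```

```bash
python3 go.py 446.7 -140.6 6.5 160.2
```

```text
t 16.4 pos [ 446.  -140.7   78.7] yaw 160.19 rp [-1.7999e+02 -6.0000e-02] F [ 0.2 -0.2  1. ] w 83.1 q [ 0.58  0.68 -0.49  2.14  0.68  0.48  0.79]
delta mm [-0.7  0.3 72.2] turn -0.01
```

>>> drive_tool(deltas="0 0 0.012 0 0.083; 0 0 0.03 0 0.083; 0 0 0.048 0 0.083; 0 0 0.06 0 0.083; 0 0 0.068 0 0.083; 0 0 0.072 0 0.083; 0 0 0.072 0 0.083; 0 0 0.072 0 0.083")

```text
clock: 17.4
eef_pos: [446.5, -140.3, 7.7]
tool_rot: [3.141, 0.001, 2.797]
force: [-0.1, 0.7, -0.0]
width: 83.4
```

```bash
python3 go.py 446.7 -140.6 6.5 160.2; python3 - <<'E'
from h import *
p=imaging.get_image("scene");save("g5",cv2.resize(p["color"][120:300,150:390],None,fx=3,fy=3))
E
```

```text
t 17.4 pos [ 446.5 -140.3    7.7] yaw 160.24 rp [1.7999e+02 4.0000e-02] F [-0.1  0.7 -0. ] w 83.4 q [ 0.45  0.8  -0.31  2.16  0.83  0.3   0.65]
delta mm [-0.2 -0.2  1.2] turn 0.04
```

View pics/g5.png

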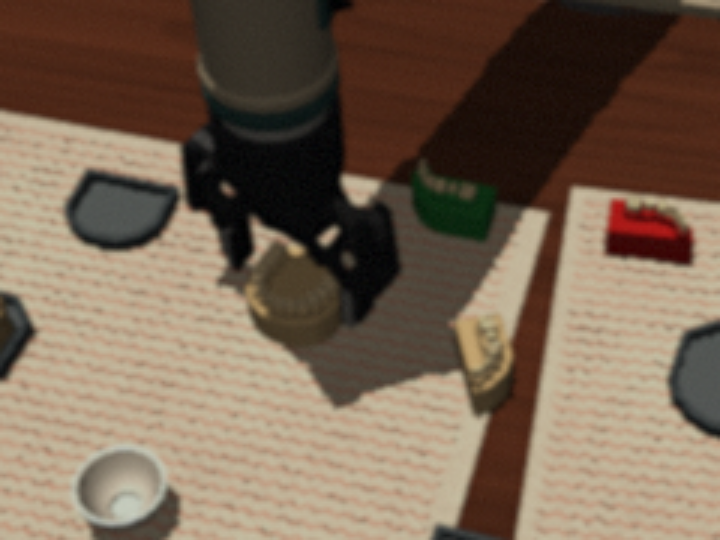

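The lower cast (crop 298,295) is between the pads (235,240; 352,300). Closing and lifting.

>>> drive_tool(deltas="0 0 0 0 0.075; 0 0 0 0 0.07; 0 0 0 0 0.065; 0 0 0 0 0.06; 0 0 0 0 0.055; 0 0 0 0 0.05; 0 0 0 0 0.05; 0 0 -0.006 0 0.05; 0 0 -0.02 0 0.05; 0 0 -0.045 0 0.05; 0 0 -0.075 0 0.05; 0 0 -0.09 0 0.05")

```text
clock: 18.95
eef_pos: [446.6, -140.4, 98.5]
tool_rot: [3.141, 0.001, 2.796]
force: [-0.1, 1.3, -2.1]
width: 60.4
```

```bash
python3 go.py 450.6 145.8 100 173.5
```

```text
t 18.95 pos [ 446.6 -140.4   98.5] yaw 160.22 rp [1.7998e+02 7.0000e-02] F [-0.1  1.3 -2.1] w 60.4 q [ 0.61  0.65 -0.54  2.12  0.65  0.54  0.81]
delta mm [ 93.1 270.7  -1.5] turn -13.28
```

>>> drive_tool(deltas="0.003 0.009 0 -0.5 0.05; 0.01 0.03 0 -1.5 0.05; 0.02 0.06 0 -3 0.05; 0.033 0.095 0 -4.5 0.05; 0.045 0.13 0 -6.5 0.05; 0.057 0.165 0 -8 0.05; 0.068 0.197 0 -10 0.05; 0.078 0.227 0 -11.5 0.05; 0.086 0.25 0 -12.5 0.05; 0.091 0.264 0 -13.3 0.05; 0.093 0.271 0 -13.3 0.05; 0.093 0.271 0 -13.3 0.05")

```text
clock: 20.45
eef_pos: [450.2, 146.0, 97.0]
tool_rot: [-3.141, -0.0, 3.029]
force: [-0.1, -0.4, -1.8]
width: 60.7
```

```bash
python3 go.py 450.6 145.8 14.5 173.5
```

```text
t 20.45 pos [450.2 146.   97. ] yaw 173.54 rp [-1.7997e+02 -3.0000e-02] F [-0.1 -0.4 -1.8] w 60.7 q [-0.    0.66 -0.55  2.11  0.66  0.55  0.42]
delta mm [-0.5 -0.1 82.5] turn 0.04
```

>>> drive_tool(deltas="0 0 0.01 0 0.05; 0 0 0.028 0 0.05; 0 0 0.046 0 0.05; 0 0 0.062 0 0.05; 0 0 0.074 0 0.05; 0 0 0.081 0 0.05; 0 0 0.083 0 0.05; 0 0 0.083 0 0.05; 0 0 0.083 0 0.05")

```text
clock: 21.58
eef_pos: [450.7, 146.4, 14.7]
tool_rot: [3.141, 0.001, 3.029]
force: [0.2, -0.1, -2.0]
width: 60.4
```

```bash
python3 go.py 450.6 145.8 11 173.5;  python3 - <<'E'
from h import *
p=imaging.get_image("scene");save("g6",cv2.resize(p["color"][150:330,280:520],None,fx=3,fy=3))
E
```

```text
t 21.57 pos [450.7 146.4  14.7] yaw 173.54 rp [1.7997e+02 4.0000e-02] F [ 0.2 -0.1 -2. ] w 60.4 q [-0.13  0.79 -0.36  2.14  0.83  0.34  0.27]
delta mm [ 0.  -0.6  3.7] turn 0.04
```

View pics/g6.png

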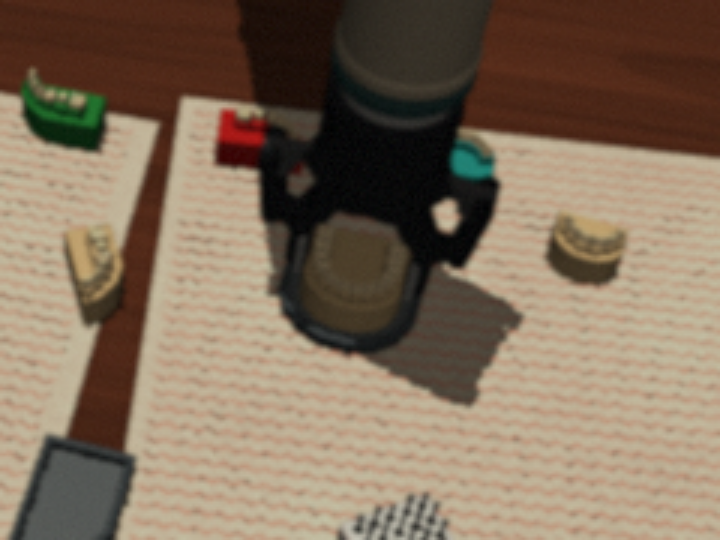

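The lower cast (crop 355,280) hovers centred in its former. Lowering to contact.

>>> drive_tool(deltas="0 0 0.001 0 0.05; 0 0 0.0018 0 0.05; 0 0 0.0023 0 0.05; 0 0 0.0027 0 0.05; 0 0 0.003 0 0.05; 0 0 0.003 0 0.05")

```text
clock: 22.38
eef_pos: [450.3, 146.2, 11.3]
tool_rot: [-3.142, -0.0, 3.029]
force: [0.5, 0.2, -1.8]
width: 60.5
```

>>> drive_tool(deltas="0 0 0.0003 0 0.05; 0 0 0.0006 0 0.05; 0 0 0.001 0 0.05; 0 0 0.001 0 0.05")

```text
clock: 22.88
eef_pos: [450.4, 146.2, 11.1]
tool_rot: [-3.141, 0.001, 3.029]
force: [-2.2, 0.4, 9.3]
width: 60.5
```

>>> drive_tool(deltas="0 0 0 0 0.062; 0 0 0 0 0.066; 0 0 0 0 0.072; 0 0 0 0 0.08; 0 0 0 0 0.084; 0 0 -0.01 0 0.084; 0 0 -0.03 0 0.084; 0 0 -0.055 0 0.084; 0 0 -0.08 0 0.084; 0 0 -0.1 0 0.084; 0 0 -0.105 0 0.084")

```text
clock: 24.25
eef_pos: [451.0, 146.4, 116.8]
tool_rot: [3.141, 0.002, 3.029]
force: [-0.3, -0.8, 0.1]
width: 84.0
```

```bash
python3 go.py 470.7 -13.7 70 203.3;  python3 - <<'E'
from h import *
p=imaging.get_image("scene");save("g7",cv2.resize(p["color"][150:330,280:520],None,fx=3,fy=3))
E
```

```text
t 24.25 pos [451.  146.4 116.8] yaw 173.53 rp [1.7994e+02 1.3000e-01] F [-0.3 -0.8  0.1] w 84.0 q [ 0.03  0.63 -0.59  2.1   0.63  0.59  0.45]
delta mm [ -37.5 -156.9   46.7] turn -29.77
```

View pics/g7.png

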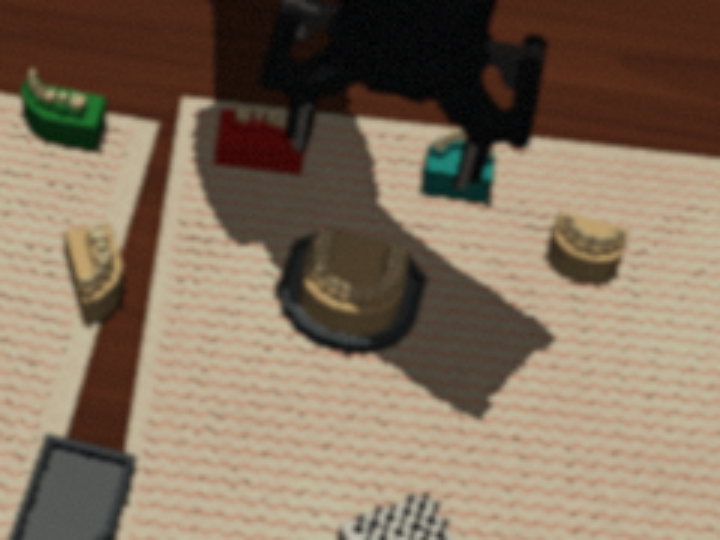

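The lower cast rests level in its former. Next the quadrant cast.

>>> drive_tool(deltas="-0.002 -0.01 0 -3 0.065; -0.009 -0.035 0 -9 0.065; -0.017 -0.07 0 -16 0.065; -0.025 -0.105 0.005 -22 0.065; -0.032 -0.133 0.015 -27 0.065; -0.036 -0.15 0.028 -29.8 0.065; -0.0375 -0.157 0.04 -29.8 0.065; -0.0375 -0.157 0.047 -29.8 0.065; -0.0375 -0.157 0.047 -29.8 0.065")

```text
clock: 25.42
eef_pos: [469.6, -12.8, 67.9]
tool_rot: [3.141, -0.0, -2.733]
force: [0.7, -0.2, -0.5]
width: 65.1
```

```bash
python3 go.py 470.7 -13.7 12 203.3
```

```text
t 25.43 pos [469.6 -12.8  67.9] yaw -156.58 rp [ 1.7995e+02 -2.0000e-02] F [ 0.7 -0.2 -0.5] w 65.1 q [ 0.41  0.74 -0.66  2.13  0.89  0.56  1.07]
delta mm [-0.6 -1.3 55.9] turn 0.12
```

>>> drive_tool(deltas="0 0 0.01 0 0.065; -0.0005 -0.001 0.025 0 0.065; -0.0005 -0.001 0.039 0 0.065; -0.0005 -0.001 0.049 0 0.065; -0.0005 -0.001 0.055 0 0.065; -0.0005 -0.001 0.056 0 0.065; -0.0005 -0.001 0.056 0 0.065")

```text
clock: 26.3
eef_pos: [471.0, -14.6, 12.5]
tool_rot: [-3.141, 0.0, -2.734]
force: [-0.2, 0.8, -0.5]
width: 64.6
```

```bash
python3 go.py 470.7 -13.7 12 203.3;  python3 - <<'E'
from h import *
p=imaging.get_image("scene");save("g8",cv2.resize(p["color"][150:330,200:440],None,fx=3,fy=3))
E
```

```text
t 26.3 pos [471.  -14.6  12.5] yaw -156.65 rp [-1.7999e+02  3.0000e-02] F [-0.2  0.8 -0.5] w 64.6 q [ 0.32  0.83 -0.52  2.15  1.04  0.44  0.93]
delta mm [-0.1  1.   0.5] turn 0.05
```

View pics/g8.png

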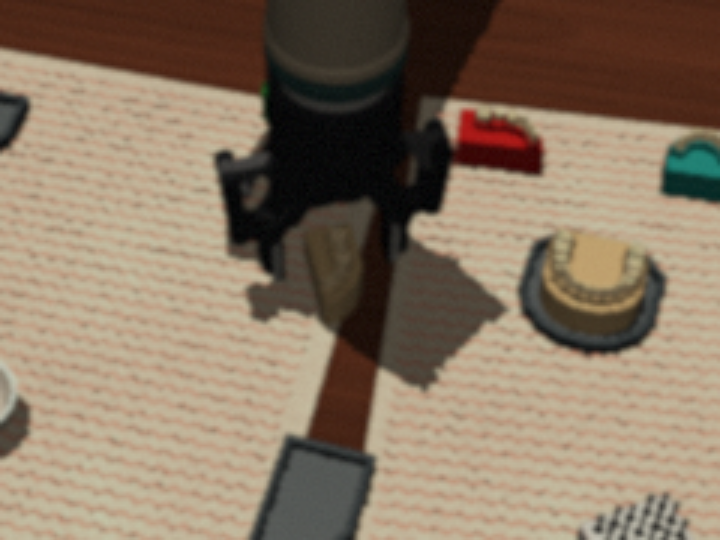

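The quadrant cast (crop 330,275) lies midway between the pads (270,245; 393,235). Closing and lifting.

>>> drive_tool(deltas="0 0.001 0 0 0.055; 0 0.001 0 0 0.047; 0 0.001 0 0 0.04; 0 0.001 0 0 0.034; 0 0.001 0 0 0.028; 0 0.001 0 0 0.02; 0 0.001 0 0 0.02; 0 0.001 0 0 0.02; 0 0.001 -0.006 0 0.02; 0 0.001 -0.02 0 0.02; 0 0.001 -0.045 0 0.02; 0 0.001 -0.065 0 0.02")

```text
clock: 27.85
eef_pos: [470.3, -13.8, 78.2]
tool_rot: [3.141, -0.0, -2.734]
force: [-0.5, -0.0, -0.7]
width: 28.4
```

```bash
python3 go.py 632 7 80 174.7;  python3 - <<'E'
from h import *
p=imaging.get_image("scene");save("g9",cv2.resize(p["color"][150:330,200:440],None,fx=3,fy=3))
E
```

```text
t 27.85 pos [470.3 -13.8  78.2] yaw -156.66 rp [179.98  -0.  ] F [-0.5 -0.  -0.7] w 28.4 q [ 0.42  0.73 -0.68  2.13  0.86  0.59  1.09]
delta mm [-156.7  -45.    -1.8] turn 28.64
```

View pics/g9.png

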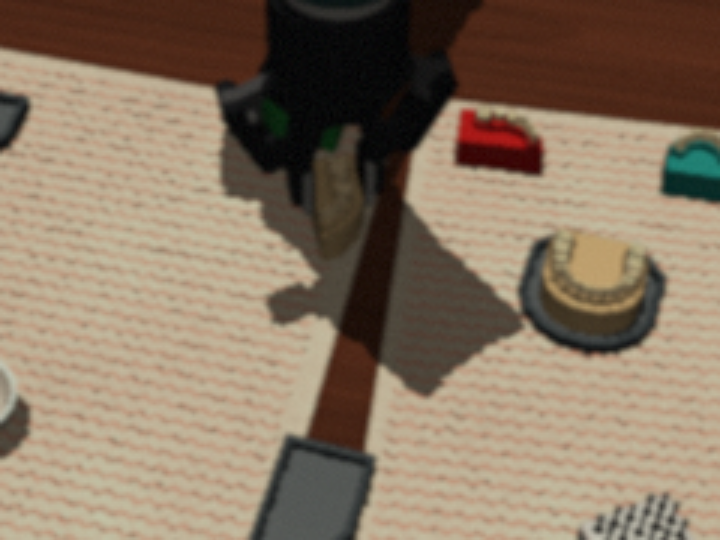

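The quadrant is held level. Moving to its former.

>>> drive_tool(deltas="-0.006 -0.002 0 1 0.02; -0.02 -0.006 0 4 0.02; -0.043 -0.012 0 8 0.02; -0.068 -0.019 0 12.5 0.02; -0.093 -0.027 0 17 0.02; -0.117 -0.034 0 21.5 0.02; -0.137 -0.039 0 25.5 0.02; -0.15 -0.043 0 28 0.02; -0.156 -0.045 0 28.6 0.02; -0.157 -0.045 0 28.6 0.02; -0.157 -0.045 0 28.6 0.02")

```text
clock: 29.28
eef_pos: [631.7, 7.0, 76.9]
tool_rot: [-3.141, -0.001, 3.05]
force: [-0.1, 0.1, 0.4]
width: 28.3
```

```bash
python3 go.py 632 7 19 174.7
```

```text
t 29.27 pos [631.7   7.   76.9] yaw 174.77 rp [-1.7998e+02 -6.0000e-02] F [-0.1  0.1  0.4] w 28.3 q [ 0.3   0.87 -0.61  1.68  0.64  0.81  0.87]
delta mm [-0.3  0.1 57.9] turn 0.07
```

>>> drive_tool(deltas="0 0 0.01 0 0.02; 0 0 0.026 0 0.02; 0 0 0.04 0 0.02; 0 0 0.051 0 0.02; 0 0 0.057 0 0.02; 0 0 0.058 0 0.02; 0 0 0.058 0 0.02; 0 0 0.058 0 0.02")

```text
clock: 30.28
eef_pos: [632.8, 7.2, 19.8]
tool_rot: [3.141, 0.001, 3.05]
force: [-0.9, 0.6, -0.6]
width: 28.3
```

```bash
python3 go.py 632 7 15.5 174.7;  python3 - <<'E'
from h import *
p=imaging.get_image("scene");save("g10",cv2.resize(p["color"][220:400,180:420],None,fx=3,fy=3))
E
```

```text
t 30.27 pos [632.8   7.2  19.8] yaw 174.74 rp [1.7999e+02 5.0000e-02] F [-0.9  0.6 -0.6] w 28.3 q [ 0.27  0.94 -0.55  1.7   0.71  0.71  0.83]
delta mm [ 0.8 -0.3  4.3] turn 0.04
```

View pics/g10.png

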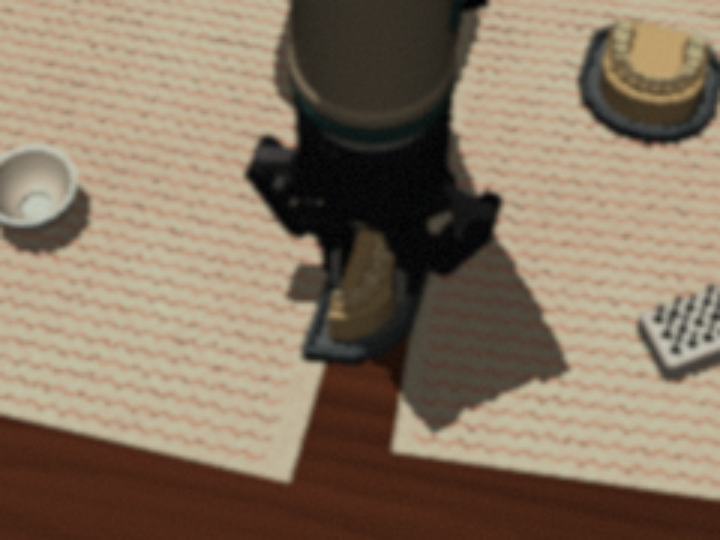

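The quadrant (crop 365,290) is inside the former's outline. Lowering to contact.

>>> drive_tool(deltas="0.0005 0 0.001 0 0.02; 0.0005 0 0.0018 0 0.02; 0.0005 0 0.0024 0 0.02; 0.0005 0 0.0029 0 0.02; 0.0005 0 0.0032 0 0.02; 0.0005 0 0.0032 0 0.02")

```text
clock: 31.08
eef_pos: [631.9, 7.2, 16.1]
tool_rot: [3.142, -0.0, 3.05]
force: [0.4, -0.3, -0.9]
width: 27.8
```

>>> drive_tool(deltas="0 0 0.0003 0 0.02; 0 0 0.0006 0 0.02; 0 0 0.001 0 0.02; 0 0 0.001 0 0.02")

```text
clock: 31.58
eef_pos: [631.9, 7.2, 15.7]
tool_rot: [-3.141, 0.0, 3.05]
force: [-2.5, -0.9, 6.3]
width: 28.2
```

>>> drive_tool(deltas="0 0 0 0 0.031; 0 0 0 0 0.036; 0 0 0 0 0.044; 0 0 0 0 0.052; 0 0 0 0 0.06; 0 0 -0.01 0 0.06; 0 0 -0.03 0 0.06; 0 0 -0.055 0 0.06; 0 0 -0.08 0 0.06; 0 0 -0.1 0 0.06; 0 0 -0.105 0 0.06")

```text
clock: 32.95
eef_pos: [632.9, 7.3, 122.4]
tool_rot: [3.141, 0.003, 3.05]
force: [-0.9, -1.1, 0.7]
width: 59.9
```

```bash
python3 go.py 389.6 288.3 110 170;  python3 - <<'E'
from h import *
p=imaging.get_image("scene");save("g11",cv2.resize(p["color"][220:400,180:420],None,fx=3,fy=3))
E
```

```text
t 32.95 pos [632.9   7.3 122.4] yaw 174.74 rp [179.97   0.19] F [-0.9 -1.1  0.7] w 59.9 q [ 0.32  0.81 -0.64  1.66  0.6   0.88  0.91]
delta mm [268.1 257.5  11.6] turn 4.74
```

View pics/g11.png

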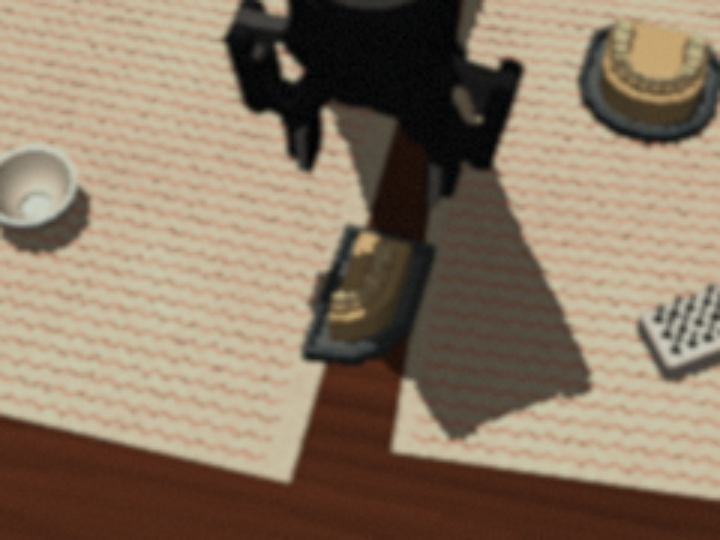

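The quadrant lies in its former. Now the front segment (yellow one; the turquoise look-alike stays).

>>> drive_tool(deltas="0.01 0.01 0 0 0.07; 0.035 0.034 0 1 0.07; 0.07 0.067 0 2 0.07; 0.105 0.101 0 3 0.07; 0.14 0.134 0 3.5 0.07; 0.175 0.168 0 4 0.07; 0.208 0.2 0 4.5 0.07; 0.235 0.226 0.003 4.7 0.07; 0.255 0.245 0.008 4.7 0.07; 0.265 0.255 0.011 4.7 0.07; 0.268 0.2575 0.012 4.7 0.07; 0.268 0.2575 0.012 4.7 0.07")

```text
clock: 34.5
eef_pos: [388.9, 287.4, 107.8]
tool_rot: [-3.141, -0.0, 2.967]
force: [0.1, -0.1, 0.2]
width: 70.1
```

```bash
python3 go.py 389.6 288.3 10 170
```

```text
t 34.5 pos [388.9 287.4 107.8] yaw 170.0 rp [-179.94   -0.  ] F [ 0.1 -0.1  0.2] w 70.1 q [-0.33  0.65 -0.54  2.08  0.6   0.58  0.1 ]
delta mm [-0.5  1.1 97.8] turn -0.0
```

>>> drive_tool(deltas="0 0 0.01 0 0.07; 0 0.001 0.03 0 0.07; 0 0.001 0.052 0 0.07; 0 0.001 0.072 0 0.07; 0 0.001 0.087 0 0.07; 0 0.001 0.096 0 0.07; 0 0.001 0.098 0 0.07; 0 0.001 0.098 0 0.07; 0 0.001 0.098 0 0.07")

```text
clock: 35.62
eef_pos: [389.1, 289.4, 10.6]
tool_rot: [3.141, 0.001, 2.968]
force: [0.5, 0.7, -0.5]
width: 69.8
```

```bash
python3 go.py 389.6 288.3 10 170;  python3 - <<'E'
from h import *
p=imaging.get_image("scene");save("g12",cv2.resize(p["color"][130:310,380:620],None,fx=3,fy=3))
E
```

```text
t 35.62 pos [389.1 289.4  10.6] yaw 170.04 rp [1.7995e+02 4.0000e-02] F [ 0.5  0.7 -0.5] w 69.8 q [-0.47  0.8  -0.34  2.12  0.79  0.34 -0.07]
delta mm [-0.7 -1.   0.6] turn 0.04
```

View pics/g12.png

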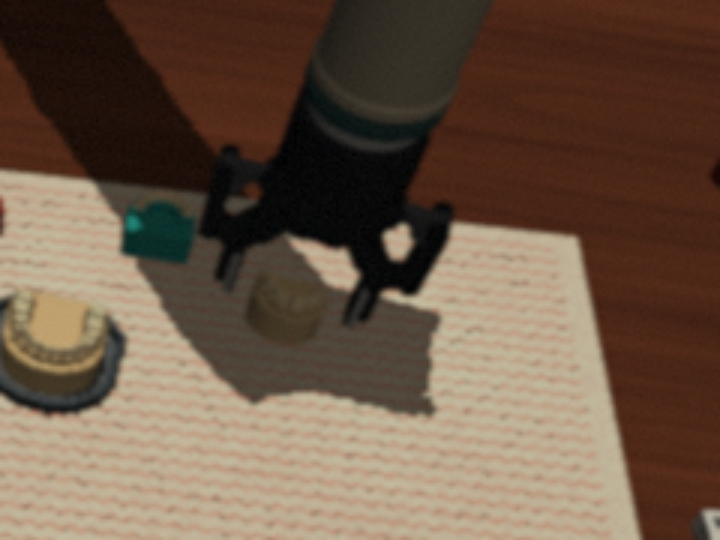

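The segment (crop 287,305) stands between the pads (230,265; 360,300). Closing and lifting.

>>> drive_tool(deltas="0 -0.001 0 0 0.062; 0 -0.001 0 0 0.056; 0 -0.001 0 0 0.05; 0 -0.001 0 0 0.044; 0 -0.001 0 0 0.036; 0 -0.001 0 0 0.034; 0 -0.001 0 0 0.034; 0 -0.001 -0.006 0 0.034; 0 -0.001 -0.02 0 0.034; 0 -0.001 -0.045 0 0.034; 0 -0.001 -0.075 0 0.034; 0 -0.001 -0.09 0 0.034")

```text
clock: 37.17
eef_pos: [389.1, 288.4, 102.0]
tool_rot: [3.14, 0.001, 2.967]
force: [-0.4, 0.4, -1.8]
width: 42.4
```

```bash
python3 go.py 470 0 100 173;  python3 - <<'E'
from h import *
p=imaging.get_image("scene");save("g13",cv2.resize(p["color"][130:310,380:620],None,fx=3,fy=3))
E
```

```text
t 37.17 pos [389.1 288.4 102. ] yaw 170.02 rp [1.799e+02 8.000e-02] F [-0.4  0.4 -1.8] w 42.4 q [-0.33  0.66 -0.54  2.08  0.62  0.57  0.08]
delta mm [-129.6 -270.1    1.7] turn -2.98
```

View pics/g13.png

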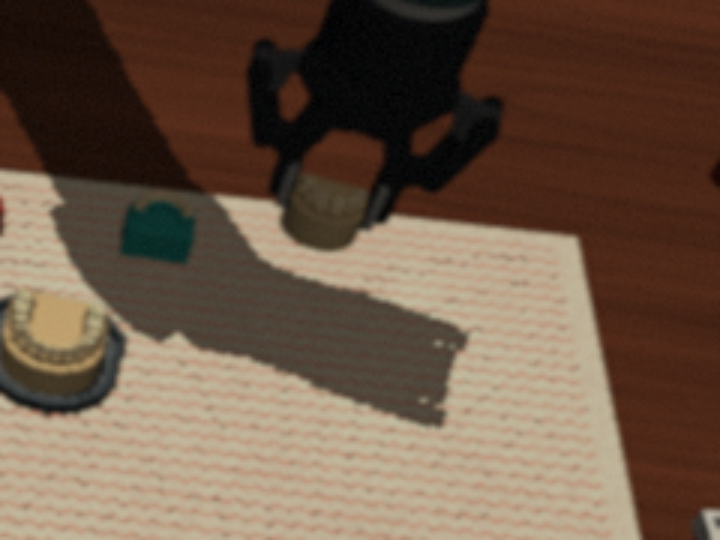

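>>> drive_tool(deltas="-0.005 -0.01 0 0 0.034; -0.015 -0.032 0 -0.5 0.034; -0.03 -0.062 0 -1 0.034; -0.046 -0.095 0 -1.5 0.034; -0.061 -0.128 0 -2 0.034; -0.077 -0.16 0 -2.5 0.034; -0.092 -0.192 0 -3 0.034; -0.106 -0.22 0 -3 0.034; -0.117 -0.243 0 -3 0.034; -0.125 -0.26 0 -3 0.034; -0.13 -0.27 0 -3 0.034; -0.13 -0.27 0 -3 0.034")

```text
clock: 38.72
eef_pos: [469.5, -1.2, 99.5]
tool_rot: [-3.141, -0.001, 3.018]
force: [-0.4, -0.8, -1.8]
width: 42.6
```

```bash
python3 go.py 390.6 -282.6 90 176.5
```

```text
t 38.73 pos [469.5  -1.2  99.5] yaw 172.95 rp [-1.7998e+02 -7.0000e-02] F [-0.4 -0.8 -1.8] w 42.6 q [ 0.35  0.66 -0.6   2.12  0.7   0.57  0.69]
delta mm [  43.7 -289.     9.6] turn -3.55
```

>>> drive_tool(deltas="0.002 -0.011 0 0 0.034; 0.005 -0.034 0 -0.5 0.034; 0.01 -0.067 0 -1 0.034; 0.015 -0.102 0 -1.5 0.034; 0.021 -0.137 0 -2 0.034; 0.026 -0.172 0 -2.5 0.034; 0.031 -0.206 0 -3 0.034; 0.036 -0.236 0.003 -3.5 0.034; 0.04 -0.261 0.006 -3.5 0.034; 0.042 -0.279 0.009 -3.5 0.034; 0.0435 -0.289 0.01 -3.5 0.034; 0.0435 -0.289 0.01 -3.5 0.034")

```text
clock: 40.22
eef_pos: [391.7, -281.9, 90.0]
tool_rot: [3.141, -0.0, 3.081]
force: [-0.1, 0.4, -0.6]
width: 42.5
```

```bash
python3 go.py 390.6 -282.6 18 176.5
```

```text
t 40.23 pos [ 391.7 -281.9   90. ] yaw 176.52 rp [179.98  -0.  ] F [-0.1  0.4 -0.6] w 42.5 q [ 1.    0.71 -0.65  2.09  0.77  0.6   1.31]
delta mm [ 1.1 -0.8 72. ] turn 0.02
```

>>> drive_tool(deltas="0 0 0.01 0 0.034; 0.001 -0.0005 0.028 0 0.034; 0.001 -0.0005 0.045 0 0.034; 0.001 -0.0005 0.059 0 0.034; 0.001 -0.0005 0.068 0 0.034; 0.001 -0.0005 0.072 0 0.034; 0.001 -0.0005 0.072 0 0.034; 0.001 -0.0005 0.072 0 0.034; 0.001 -0.0005 0.072 0 0.034")

```text
clock: 41.35
eef_pos: [391.0, -282.6, 18.5]
tool_rot: [-3.141, 0.001, 3.081]
force: [-0.1, -0.3, -1.1]
width: 42.2
```

```bash
python3 go.py 390.6 -282.6 14.5 176.5;  python3 - <<'E'
from h import *
p=imaging.get_image("scene");save("g14",cv2.resize(p["color"][100:280,80:320],None,fx=3,fy=3))
E
```

```text
t 41.35 pos [ 391.  -282.6   18.5] yaw 176.53 rp [-1.7998e+02  4.0000e-02] F [-0.1 -0.3 -1.1] w 42.2 q [ 0.89  0.81 -0.49  2.12  0.94  0.44  1.16]
delta mm [ 0.4 -0.1  4. ] turn 0.03
```

View pics/g14.png

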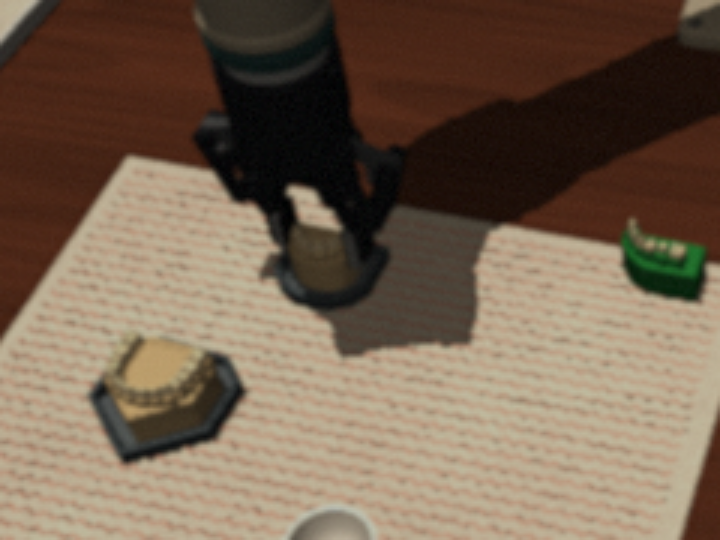

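The segment (crop 322,260) is centred over its former; the upper cast is also well seated. Lowering.

>>> drive_tool(deltas="0 0 0.001 0 0.034; 0 0 0.0018 0 0.034; 0 0 0.0024 0 0.034; 0 0 0.0029 0 0.034; 0 0 0.0033 0 0.034; 0 0 0.0033 0 0.034")

```text
clock: 42.15
eef_pos: [390.7, -282.3, 14.8]
tool_rot: [3.142, -0.0, 3.081]
force: [-0.7, 0.3, -0.8]
width: 42.3
```

>>> drive_tool(deltas="0 0 0.0003 0 0.034; 0 0 0.0006 0 0.034; 0 0 0.001 0 0.034; 0 0 0.001 0 0.034")

```text
clock: 42.65
eef_pos: [390.7, -282.3, 13.8]
tool_rot: [-3.142, 0.0, 3.081]
force: [1.0, -0.1, -1.1]
width: 42.5
```

>>> drive_tool(deltas="0 0 0.0003 0 0.034; 0 0 0.0006 0 0.034; 0 0 0.0008 0 0.034; 0 0 0.0008 0 0.034")

```text
clock: 43.15
eef_pos: [390.8, -282.3, 13.6]
tool_rot: [-3.141, 0.0, 3.081]
force: [-0.6, -0.1, 6.4]
width: 42.4
```

>>> drive_tool(deltas="0 0 0 0 0.045; 0 0 0 0 0.05; 0 0 0 0 0.058; 0 0 0 0 0.066; 0 0 0 0 0.07; 0 0 -0.01 0 0.07; 0 0 -0.03 0 0.07; 0 0 -0.055 0 0.07; 0 0 -0.08 0 0.07; 0 0 -0.105 0 0.07; 0 0 -0.12 0 0.07; 0 0 -0.12 0 0.07")

```text
clock: 44.65
eef_pos: [391.2, -282.8, 134.0]
tool_rot: [-3.14, 0.002, 3.081]
force: [-0.1, 0.5, -1.2]
width: 70.3
```

```bash
python3 go.py 430 0 220 176.5
```

```text
t 44.65 pos [ 391.2 -282.8  134. ] yaw 176.52 rp [-1.7993e+02  1.0000e-01] F [-0.1  0.5 -1.2] w 70.3 q [ 1.06  0.64 -0.73  2.06  0.68  0.69  1.39]
delta mm [-21.7 284.5 -86.3] turn 0.02
```

>>> drive_tool(deltas="-0.002 0.02 -0.03 0 0.07; -0.005 0.06 -0.06 0 0.07; -0.008 0.1 -0.08 0 0.07; -0.012 0.14 -0.086 0 0.07; -0.015 0.18 -0.086 0 0.07; -0.018 0.22 -0.086 0 0.07; -0.02 0.25 -0.086 0 0.07; -0.021 0.275 -0.086 0 0.07; -0.022 0.284 -0.086 0 0.07; -0.022 0.284 -0.086 0 0.07")

```text
clock: 45.9
eef_pos: [429.6, -0.3, 218.6]
tool_rot: [-3.141, -0.001, 3.082]
force: [0.1, -0.6, 0.7]
width: 69.9
```

```bash
sed -i 's/c0.pkl/c1.pkl/' m.py; python3 m.py; python3 - <<'E'
import pickle,cv2,numpy as np
from fit import *
C=pickle.load(open("c1.pkl","rb"))
for n in C: cv2.imwrite(f"pics/end_{n}.png",cv2.cvtColor(C[n][0],cv2.COLOR_RGB2BGR))
F={"upper":(533.9,-348.5,-5.5),"lower":(466.5,144,-6.5),"quadrant":(647.9,5.5,-5.3),"anterior":(406.6,-283.6,-3.5)}
for nm,(x,y,a) in F.items():
    c=np.array([x,y])
    im=None
    for n,(col,W) in C.items():
        near=(np.hypot(W[...,0]-x,W[...,1]-y)<55)&(W[...,2]>16)&(W[...,2]<60)
        k=foot(W,near,c,300);im=k if im is None else im|k
        top=W[near][:,2]
        # top plane of block: tilt
        m=near&(W[...,2]<32)&(W[...,2]>24)
        A=W[m];co=np.linalg.lstsq(np.c_[A[:,:2]-c,np.ones(len(A))],A[:,2],rcond=None)[0] if len(A)>20 else None
        print(nm,n,"max z",np.round(np.percentile(top,[50,98]),1) if len(top) else None,"pl",np.round(co,3) if co is not None else None,len(A))
    o,_,_=fit(nm,im,c,0)
    print(nm,"fit",[(round(t[0],3),round(t[1]-a,1),np.round(t[2]-c,1).tolist()) for t in o])
E
```

```text
upper top max z [33.  43.2] pl [ 2.0000e-03 -1.7000e-02  2.9357e+01] 349
upper scene max z [32.3 42.2] pl [-0.038 -0.037 28.811] 294
upper fit [(np.float64(0.066), np.float64(0.7), [-0.4, 0.9]), (np.float64(0.103), np.float64(-123.8), [-26.0, -8.9])]
lower top max z [29.8 42.7] pl [1.200e-02 8.000e-03 2.832e+01] 540
lower scene max z [28.9 41.7] pl [4.0000e-03 4.0000e-03 2.7934e+01] 464
lower fit [(np.float64(0.056), np.float64(0.0), [0.2, -0.3]), (np.float64(0.06), np.float64(181.6), [-28.8, 2.6])]
quadrant top max z [29.4 42.4] pl [4.0000e-03 7.0000e-03 2.8107e+01] 293
quadrant scene max z [28.5 41.7] pl [ 1.5000e-02 -1.2000e-02  2.7954e+01] 324
quadrant fit [(np.float64(0.067), np.float64(-0.1), [-0.2, -0.4]), (np.float64(0.2), np.float64(180.2), [-24.5, 1.7])]
anterior top max z [29.3 42.3] pl [1.3000e-02 1.0000e-03 2.8289e+01] 284
anterior scene max z [28.3 42.4] pl [-2.1000e-02  8.0000e-03  2.7629e+01] 171
anterior fit [(np.float64(0.061), np.float64(0.8), [1.2, 0.4]), (np.float64(0.173), np.float64(181.7), [-24.0, 1.4])]
```

View pics/end_scene.png

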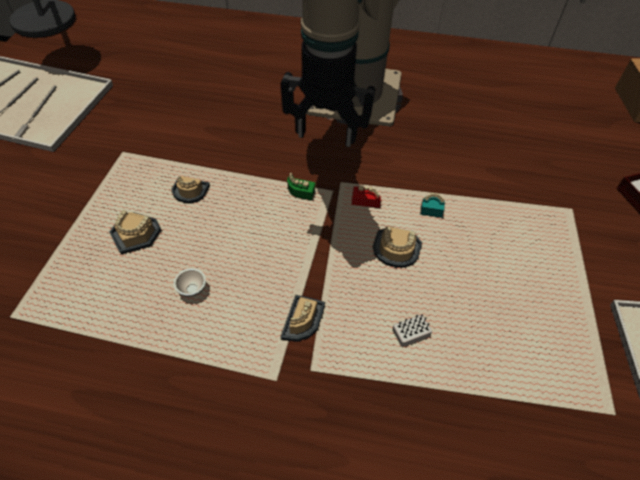

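View pics/end_top.png

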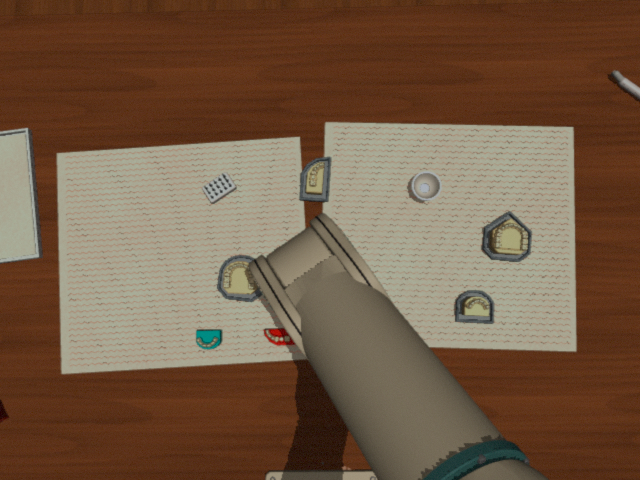

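All four casts lie in their formers within about 1 mm and 1°, level, with the block tops at about 28 mm. The bur block (scene 412,329), the dish (190,283) and the look-alikes are where they were. Handing in.

```bash
python3 -c "
from cell import ctrl
print(ctrl.finish_job())"
```

```text
the job is handed in; nothing more can be done
None
```

All four casts are in their own formers, placed in the order upper, lower, quadrant, front segment. I lowered each in steps of 1 mm or less until the wrist force showed light contact (about 6–9 N), then opened the fingers. The job was handed in at about 46 s of the 106 s allowed.

**Fit:** In the last pictures each cast is within 1.3 mm and 1° of its former's centre, front to front. The block tops measure 28–29 mm, where 28 mm means the cast is on the floor.

**Level:** Three casts fit flat, with slopes of about 0.02 or less. The upper cast fits flat in the top camera. In the scene camera its top plane reads a slope of about 0.04 in x and in y. I put that down to its teeth and palate being in the fit, because the pictures show it level, but I did not check further.

**Other objects:** By eye the bur block, the mixing dish, and the red, green and turquoise look-alikes have not moved. The top view had the green one hidden behind the arm, but the scene view shows it in place. At hand-in the gripper was empty and well clear of everything.

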